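# Drive a bearing cup square into its housing with a drift

### The job

The flanged bearing cup is only started in the bore of the round aluminium housing. Take the brass drift from its stand and, pressing gently with its foot on one spot of the flange after another, alternately around the rim and only a little at a time so that the cup never cocks by more than about four degrees, drive it home until the flange sits flat on the housing all round; then stand the drift back in its hole and let go. Touch the cup with the drift only, never lean on it with more than about 30 N, and leave the other things on the shelf where they are.

Things in the scene. Friction and masses are not known exactly. Their poses are not given: they have to be found in the camera images.
- housing_face (a point): Cast aluminium bearing housing, fixed: square base plate 112 mm wide, 12 mm thick, under a round boss 88 mm across with its flat top face 55 mm above the shelf and a 55 mm bore open at the top. A steel spindle 18 mm across stands in the bore, its top 2 mm above the boss face (below the flange's top). This point: centre of the bore mouth, level with the boss face; z up along the bore.
- cup_flange (a point): Bearing cup: dark steel ring flange, outer diameter 64 mm, inner 40 mm, 5 mm thick, with a skirt down into the bore. This point: centre of the flange's underside; z is the cup's axis, up. At the start it is 4 to 5.5 mm above the boss face and may be tipped by up to 2 degrees; home, the flange lies on the face. It cannot be pulled out or turned.
- cup_top (a point): Centre of the flange's top, 5 mm above its underside. The cup is a tight fit and stays where it is pushed. A spot on the flange 26 mm from the axis gives way under about 8 to 16 N (more if pressed fast), unevenly; that side sinks while the opposite side stays or lifts a little: 1 mm down tips the cup by 1.5 to 2.5 degrees. A side that is home stops hard.
- drift_centre (a point): Brass drift, 0.3 kg, upright, hanging by its collar in the stand. Going down from the collar's underside: foot with a 14 mm round white tip, screwed in and ending 34 to 46 mm below the collar, different each time and not measured. Going up: collar 26 mm across, 6 mm high; square grip 20 mm wide, 49 mm (flats along x, y); head 25 mm, 15 mm high. This point: on the axis, 15 mm above the collar's underside.
- stand_hole (a point): The drift's stand, a black plastic block 80 mm square and 60 mm high, fixed, with a round hole 17 mm across and 55 mm deep in the middle. This point is the centre of the hole's mouth, 60 mm above the shelf; with the collar resting on the block, the drift's point is 15 mm above it.
- spare_ring: A loose spare steel ring, 56 mm across and 12 mm high, lying on the shelf; not part of the job. Origin at the centre of its underside.
- relay: A loose grey plug-in relay, 48 by 30 mm and 62 mm high, standing on the shelf; not part of the job. Origin at the centre of its underside.
- grease_jar: A loose closed jar, 60 mm across and 60 mm high; not part of the job. Origin at the centre of its underside.
- screwdriver: A loose screwdriver with a red handle, lying on the shelf beyond the housing and the stand; not part of the job.
- wrench: A loose steel wrench, lying on the shelf beyond the housing and the stand; not part of the job.
Not all that is in view belongs to the job. There is more than one size of the part that bears drift_centre; the job needs the middle-sized.

How it is judged:
By the outcome, as a careful person would: the job done as asked, in the order asked, and still so for the second after the job is handed in, with the robot touching nothing.
It also fails if it takes over 72 s, if anything falls off the work surface, if the arm or the gripper's body presses on something with over 40 N, if the wrist force passes 120 N, or if a joint passes its speed limit or range.

### The arm

A 7-joint arm with a two-finger parallel gripper is mounted at the origin on the work surface. World frame = base frame: x ahead of the robot, y to its left, z up, the work surface at z = 0. Lengths are in m, angles in rad, forces in N, time in s.
With the tool pointing down it reaches from about 0.4 to 0.85 m from the base axis. Payload 4.4 kg.
Tool frame: the origin (TCP) lies between the finger pads; the fingertips stand 19 mm ahead of it and the grasp point (between the pads) is the TCP; z points along the fingers, y is the line along which they close (so a half turn about z gives the same grasp; the last joint's range is limited). The gripper opens to 94 mm and grips with 3 to 60 N. Pads are 16 mm wide; open, the fingers measure 119 mm over their backs; the gripper's body (75 mm by 177 mm) begins 78 mm behind the grasp point.
Start: joints at [-1.259, 0.628, 0.038, 1.517, -0.027, 0.996, -0.02], TCP at [0.24, 0.604, 0.224] pointing down, gripper open.
Joint ranges: [-3.06, 3.06], [-0.37, 2.12], [-1.25, 1.32], [0.18, 2.47], [-1.1, 4.24], [0.23, 1.98], [-2.94, 2.94]. Speed limits (rad/s): [2.57, 2.57, 3.14, 3.14, 3.14, 3.14, 3.14].

### API

Orientations are given as [roll, pitch, yaw] about the fixed x, y, z axes, in that order (R = Rz(yaw) Ry(pitch) Rx(roll)).
In Python, from rig import arm, snapshot gives the robot as it stands.
- The arm moves only by the shell command python3 -m pendant 'ROWS' [FORCE]. ROWS is JSON, a list of rows, each a list of 7 numbers: the shift along the tool's x, y, z in cm, then the turn, a rotation vector about the tool's x, y, z in degrees, then the gripper command: -1 is shut, 1 is fully open, values between are in proportion. In form: [[dx, dy, dz, ax, ay, az, fingers], ...]. A call has exactly 8 rows; each row shifts and turns the commanded pose from where the row before left it, along the tool's axes as they then stand; what a row does not reach is not made up. A row lasts 1/10 s, in which the tool goes at most 50 mm and 8.59 degrees, less where a joint would pass 70% of its speed; a pose out of reach is approached as far as the arm can. A call with a gripper value outside its range is refused whole. The fingers move at their own pace and stop on an object; FORCE is the grip in N (left out, the last holds). Time passes only in rows, so rows that do not move let the fingers close, or fill a call up. It gives the time, the measured TCP pose, the force, the opening and the grip force at its end, in the units of the state.
- arm.read_state(): the state, without advancing time (a new reading comes with each control period).
- snapshot(name): name is "side" or "top" or "wrist"; returns a dict with "img" (420x560x3 uint8, red, green, blue), "range_z" (420x560 float32, m along the optical axis (not along the pixel's ray), 0 where there is no reading), "intrinsics" (3x3 intrinsics, pixels), "R" (3x3) and "t" (3): a world point X has camera coordinates R X + t. Camera axes: x right, y down, z forward; pixel columns grow to the right and rows downward; lengths in m; the calibration is good to about 2 mm. The wrist camera is an equidistant fisheye: a pixel r from the principal point sees the ray r / f radians off the axis. A picture is of the moment at which its call begins.
- arm.close_job(): hands the job in; it is judged then, once.
The state is a dict: "t": time; "qpos": joint angles; "joint_velocities": joint speeds; "joint_torque": joint torques, N m; "position": TCP position; "ee_rot": TCP orientation; "ft_force": force on the tool from outside, world axes, zero at the start; "wrist_torque": the same for the moment, N m; "opening": opening from 0.0 (shut) to 1.0 (fully open); "grip_force": force on a finger pad.
Only numpy, scipy, OpenCV 4.12 (cv2) and the standard library are available. Lean on these libraries where they do the work, as an engineer would, in place of code of your own. Each camera call takes 0.05 s, during which the arm holds its last target. There are 200 camera calls.

## Working session

There is one attempt and no reset: what is moved stays moved. The work goes in short steps, Python scripts to look and compute and a shell command to move; the robot and the scene stay as the last step left them, time stands still between calls to the robot, and variables do not carry over. Pictures are saved under pics/ and viewed, at most 12 in all, crops included, and the job is handed in when it is done.

```bash
ls; mkdir -p pics
python3 - <<'E'
from rig import arm,snapshot
import cv2,numpy as np
s=arm.read_state(); print(s)
for n in ("top","side"):
    d=snapshot(n); cv2.imwrite(f"pics/{n}0.png",d["img"][:,:,::-1]); np.savez(f"{n}0.npz",**d)
    print(n,d["intrinsics"].tolist(),(-d["R"].T@d["t"]).round(3),d["R"].round(3).tolist())
E
```

```text
pics
{'t': 0.0, 'qpos': array([-1.25885123,  0.62931241,  0.03847478,  1.51833685, -0.02699976,
        0.99627718, -0.02001698]), 'joint_velocities': array([-1.11924126e-05,  7.32363457e-04, -2.16334012e-03, -7.32750614e-05,
       -6.30093183e-04,  3.26180757e-03, -8.57844997e-04]), 'joint_torque': array([ 8.34769617e-04, -5.49729216e+01,  1.14371996e+00, -1.86636293e+01,
       -5.22983400e-02,  2.37060670e-02,  1.65774413e-04]), 'position': array([0.23950216, 0.60361193, 0.2235865 ]), 'ee_rot': array([-3.13977820e+00,  4.09441952e-05,  2.76380489e+00]), 'ft_force': array([0.07800557, 0.19623592, 0.44581273]), 'wrist_torque': array([ 0.00657238,  0.05870097, -0.05559452]), 'grip_force': 0.0, 'opening': 1.0012687561796272}
top [[492.8615736881818, 0.0, 281.76489224255585], [0.0, 492.8615736881818, 203.62486951524167], [0.0, 0.0, 1.0]] [ 0.447 -0.02   0.882] [[0.015, -1.0, 0.007], [-0.981, -0.016, -0.192], [0.192, -0.004, -0.981]]
side [[439.7268149351439, 0.0, 275.0162695520302], [0.0, 439.7268149351439, 209.61289545848462], [0.0, 0.0, 1.0]] [ 0.497 -0.667  0.564] [[0.995, -0.094, 0.021], [-0.039, -0.589, -0.807], [0.089, 0.803, -0.59]]
```

View pics/top0.png

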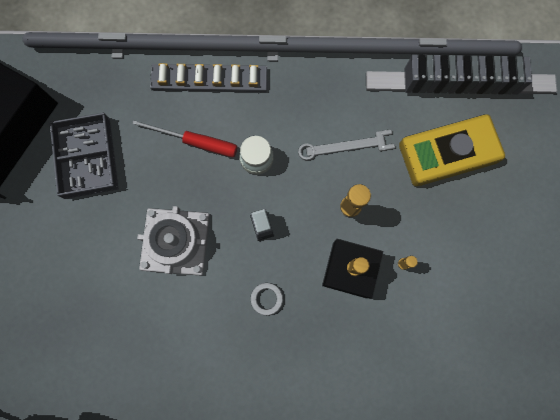

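View pics/side0.png

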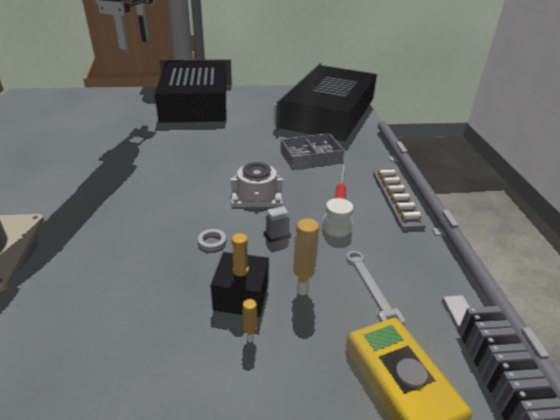

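Top view: the stand is at about (354,268) with the middle drift in it, the big drift at (355,200), the small one at (409,263), and the housing at (173,240). The side view agrees, with the drift at (240,255) and the cup at (257,170). Next I'll measure from depth.

```bash
cat > h.py <<'E'
import numpy as np,cv2
def cloud(d):
    K,R,t,z=d["intrinsics"],d["R"],d["t"],d["range_z"]
    v,u=np.indices(z.shape)
    P=np.stack([(u-K[0,2])/K[0,0]*z,(v-K[1,2])/K[1,1]*z,z],-1)
    W=(P-t)@R; W[z<=0]=np.nan
    return W
def proj(d,X):
    c=d["R"]@np.array(X)+d["t"]; c=d["intrinsics"]@c; return c[:2]/c[2]
def box(W,c,r,z0,z1):
    m=(np.abs(W[...,0]-c[0])<r)&(np.abs(W[...,1]-c[1])<r)&(W[...,2]>z0)&(W[...,2]<z1)
    return m
E
python3 - <<'E'
from h import *
for n in("top","side"):
    d=np.load(n+"0.npz"); W=cloud(d); d=dict(d)
    px={"top":{"st":(268,358),"ho":(240,169)},"side":{"st":(240,240),"ho":(170,257)}}[n]
    print(n,"px",W[px["st"]],W[px["ho"]])
    if n=="top": cs,ch=W[px["st"]],W[240,169]
    for nm,c,r,a,b in(("stand",cs,.07,.055,.066),("head",cs,.04,.122,.14),("grip",cs,.04,.07,.115),("face",ch,.06,.05,.0585),("flange",ch,.06,.0605,.075),("base",ch,.09,.008,.016)):
        m=box(W,c,r,a,b); Q=W[m]
        if len(Q)<5: print(nm,len(Q)); continue
        rc=cv2.minAreaRect(Q[:,:2].astype(np.float32)*1000)
        print(nm,len(Q),Q.mean(0).round(4),"z",np.percentile(Q[:,2],[5,50,95]).round(4),"rect",np.round(rc[0],1),np.round(rc[1],1),round(rc[2],1), "circ",[np.round(x,1) for x in cv2.minEnclosingCircle(Q[:,:2].astype(np.float32)*1000)])
E
```

```text
top px [ 0.49657167 -0.14034072  0.12966245] [0.54327831 0.16550879 0.0552488 ]
stand 2043 [ 0.501  -0.1433  0.0595] z [0.0571 0.0595 0.0619] rect [ 502.  -144.6] [80.6 80.2] 75.4 circ [array([ 502.1, -144.3]), np.float64(55.3)]
head 214 [ 0.5016 -0.1439  0.1289] z [0.1259 0.1291 0.1314] rect [ 501.5 -144.1] [24.1 24.1] 3.0 circ [array([ 502.1, -144.5]), np.float64(12.7)]
grip 57 [ 0.4992 -0.1374  0.0885] z [0.0719 0.0872 0.109 ] rect [ 498.8 -138.4] [25.7 13.2] 27.2 circ [array([ 501.5, -143.6]), np.float64(12.9)]
face 1071 [0.5456 0.1643 0.0543] z [0.0516 0.0543 0.057 ] rect [547.  166.7] [86.7 86.5] 6.9 circ [array([547.1, 166.9]), np.float64(44.1)]
flange 685 [0.5466 0.1665 0.0642] z [0.0616 0.0642 0.0665] rect [546.9 166.7] [62.2 62.6] 28.5 circ [array([546.7, 166.8]), np.float64(31.8)]
base 1584 [0.5438 0.1612 0.0115] z [0.0089 0.0114 0.0144] rect [547.3 166.3] [114.4 111.5] 86.3 circ [array([546.8, 167. ]), np.float64(76.7)]
side px [ 0.5012632  -0.152015    0.13088992] [0.54705463 0.17423537 0.05709139]
stand 1566 [ 0.5005 -0.1528  0.0603] z [0.0579 0.0604 0.0621] rect [ 500.8 -144.7] [83.2 81. ] 76.1 circ [array([ 501.6, -144. ]), np.float64(56.7)]
head 183 [ 0.5006 -0.1485  0.1288] z [0.1234 0.1298 0.1315] rect [ 501.  -145.5] [24.1 23.2] 77.0 circ [array([ 501.2, -145.3]), np.float64(12.9)]
grip 312 [ 0.5006 -0.153   0.0932] z [0.0721 0.094  0.1128] rect [ 502.5 -151.7] [25.2 14.1] 20.0 circ [array([ 500.8, -146.9]), np.float64(12.7)]
face 440 [0.5453 0.1517 0.0551] z [0.051  0.0556 0.0577] rect [544.7 157.6] [74.5 86.4] 84.9 circ [array([546.2, 164.9]), np.float64(44.8)]
flange 262 [0.5458 0.1631 0.0652] z [0.0627 0.0654 0.0672] rect [546.3 165.6] [61.4 62.1] 52.5 circ [array([544.9, 165.5]), np.float64(33.2)]
base 436 [0.544  0.1274 0.0124] z [0.0091 0.0127 0.015 ] rect [546.3 163.9] [114.8 113.1] 84.5 circ [array([546.1, 167.5]), np.float64(77.7)]
```

Run:
```python
from h import *
W=cloud(np.load("side0.npz")); T=cloud(np.load("top0.npz"))
for nm,c,r in(("big",(.60,-.14),.035),("small",(.505,-.23),.035),("relay",(.57,.01),.035),("jar",(.68,.02),.04),("ring",(.45,0),.04)):
    for n,V in(("t",T),("s",W)):
        Q=V[box(V,c,r,.02 if nm!="ring" else .005,.3)]
        if len(Q): 
            z=np.percentile(Q[:,2],98); H=Q[Q[:,2]>z-.008]; print(nm,n,len(Q),"top",z.round(3),H[:,:2].mean(0).round(3))
Q=W[box(W,(.5015,-.1445),.02,.072,.111)]; 
# outline of grip faces in plan seen from side cam
P=(Q[:,:2]-[.5015,-.1445])*1000
for x in range(-14,15,2):
    s=P[(P[:,0]>=x)&(P[:,0]<x+2)]
    if len(s): print(x,len(s),np.median(s[:,1]).round(1))
d=cv2.imread("pics/side0.png")[215:300,205:280]; cv2.imwrite("pics/s_crop.png",cv2.resize(d,None,fx=7,fy=7,interpolation=cv2.INTER_CUBIC))
```

```text
big t 669 top 0.149 [ 0.607 -0.14 ]
big s 1377 top 0.149 [ 0.605 -0.146]
small t 202 top 0.083 [ 0.512 -0.234]
small s 424 top 0.083 [ 0.512 -0.237]
relay t 412 top 0.064 [0.578 0.012]
relay s 546 top 0.064 [0.577 0.009]
jar t 891 top 0.062 [0.7   0.025]
jar s 743 top 0.062 [0.699 0.021]
ring t 480 top 0.014 [0.449 0.002]
ring s 362 top 0.014 [ 0.448 -0.002]
-14 4 -6.6
-12 23 -7.2
-10 20 -7.9
-8 24 -8.9
-6 26 -9.4
-4 19 -9.6
-2 23 -10.3
0 26 -11.0
2 23 -10.9
4 18 -11.5
6 21 -10.8
8 23 -4.2
10 14 2.3
```

View pics/s_crop.png

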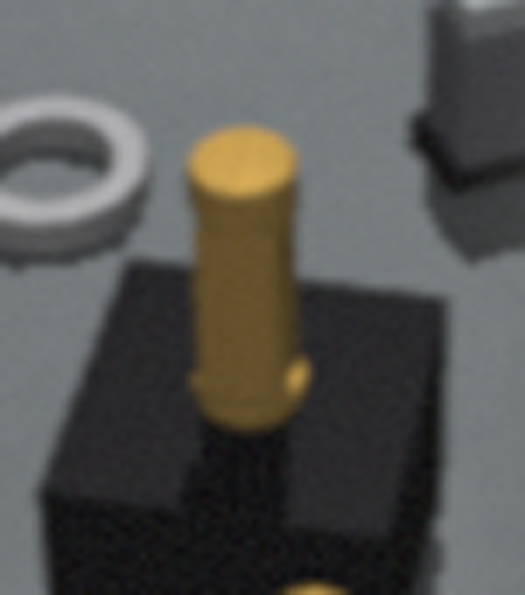

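The front face of the grip slopes at -14.5° in plan, the same as the stand. The grasp yaw is therefore 75.4° (1.316 rad), closing along the drift's x, and that clears the neighbours.

```bash
R='[-3.1,-3.55,0,0,0,0,1]'
python3 -m pendant '[[-3.1,-3.55,0,0,0,0,1],[-3.1,-3.55,0,0,0,0,1],[-3.1,-3.55,0,0,0,0,1],[-3.1,-3.55,0,0,0,0,1],[-3.1,-3.55,0,0,0,0,1],[-3.1,-3.55,0,0,0,0,1],[-3.1,-3.55,0,0,0,0,1],[-3.1,-3.55,0,0,0,0,1]]' 60
python3 -m pendant '[[-3.1,-3.55,0,0,0,0,1],[-3.1,-3.55,0,0,0,0,1],[-3.1,-3.55,0,0,0,0,1],[-3.1,-3.55,0,0,0,0,1],[-3.1,-3.55,0,0,0,0,1],[-3.1,-3.55,0,0,0,0,1],[-3.1,-3.55,0,0,0,0,1],[-3.1,-3.55,0,0,0,0,1]]'
python3 -m pendant '[[0,0,0,0,0,8.3,1],[0,0,0,0,0,8.3,1],[0,0,0,0,0,8.3,1],[0,0,0,0,0,8.3,1],[0,0,0,0,0,8.3,1],[0,0,0,0,0,8.3,1],[0,0,0,0,0,8.3,1],[0,0,0,0,0,8.3,1]]'
```

```text
t: 0.9
position: [0.3657, 0.2468, 0.2244]
ee_rot: [-3.141, -0.0, 2.764]
ft_force: [1.1, -0.1, 0.3]
opening: 1.0
grip_force: 0.0
t: 1.7
position: [0.4914, -0.1086, 0.2243]
ee_rot: [3.141, -0.0, 2.764]
ft_force: [1.4, 1.3, -0.5]
opening: 0.997
grip_force: 0.0
t: 2.5
position: [0.491, -0.1066, 0.2242]
ee_rot: [-3.141, -0.0, 1.599]
ft_force: [0.6, -0.0, -0.1]
opening: 0.999
grip_force: 0.0
```

```bash
cat > go.py <<'E'
# print remaining tool-frame shift (cm) and turn (deg) to target x y z [yaw]
import sys,numpy as np
from rig import arm
from scipy.spatial.transform import Rotation as Ro
s=arm.read_state(); a=list(map(float,sys.argv[1:])); R=Ro.from_euler('xyz',s["ee_rot"])
T=Ro.from_euler('xyz',[np.pi,0,a[3] if len(a)>3 else 1.316])
print("t",round(s["t"],2),"pos",s["position"].round(4),"rot",s["ee_rot"].round(3),"F",s["ft_force"].round(1),"q",s["qpos"].round(2))
print("shift",(R.inv().apply(np.array(a[:3])-s["position"])*100).round(2),"shift in target axes",(T.inv().apply(np.array(a[:3])-s["position"])*100).round(2),"turn",np.degrees((R.inv()*T).as_rotvec()).round(2))
E
python3 go.py .5018 -.1445 .089
```

```text
t 2.5 pos [ 0.491  -0.1066  0.2242] rot [-3.141 -0.     1.599] F [ 0.6 -0.  -0.1] q [-0.17  0.45  0.46  1.93 -0.27  0.82  0.47]
shift [-3.82  0.98 13.52] shift in target axes [-3.4   2.   13.52] turn [-4.000e-02 -1.000e-02  1.622e+01]
```

```bash
python3 -m pendant '[[0,0,0,0,0,8.1,1],[0,0,0,0,0,8.1,1],[-1.7,1.0,0,0,0,0,0.3],[-1.7,1.0,0,0,0,0,0.3],[0,0,0,0,0,0,0.3],[0,0,0,0,0,0,0.3],[0,0,2,0,0,0,0.3],[0,0,2,0,0,0,0.3]]'
python3 go.py .5018 -.1445 .089
python3 - <<'E'
from h import *; from rig import snapshot
d=snapshot("wrist"); cv2.imwrite("pics/w1.png",d["img"][:,:,::-1])
E
```

```text
t: 3.3
position: [0.5024, -0.1431, 0.1842]
ee_rot: [3.141, -0.001, 1.324]
ft_force: [-0.3, 1.1, -0.1]
opening: 0.652
grip_force: 0.0
t 3.3 pos [ 0.5024 -0.1431  0.1842] rot [ 3.141e+00 -1.000e-03  1.324e+00] F [-0.3  1.1 -0.1] q [-0.11  0.55  0.5   1.93 -0.37  0.76  0.35]
shift [-0.16 -0.03  9.52] shift in target axes [-0.15 -0.02  9.52] turn [ 0.04 -0.07  0.43]
```

View pics/w1.png

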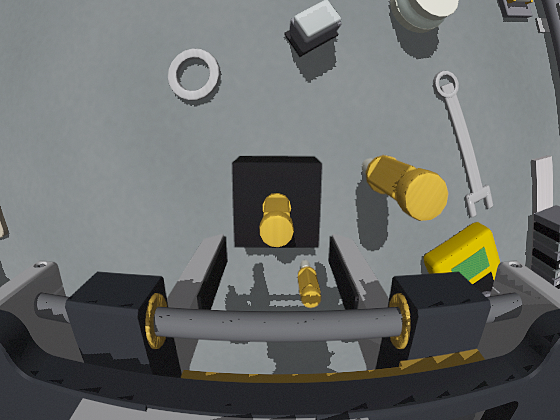

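The wrist view shows the stand square to the gripper, with the drift head at (277,220) centred between the fingers (about 215 and 340). I'll descend and grip.

```bash
python3 -m pendant '[[-0.15,0,1.9,0,0,0.4,0.3],[0,0,1.9,0,0,0,0.3],[0,0,1.9,0,0,0,0.3],[0,0,1.9,0,0,0,0.3],[0,0,1.9,0,0,0,0.3],[0,0,0,0,0,0,0.3],[0,0,0,0,0,0,0.1],[0,0,0,0,0,0,-0.3]]'
python3 go.py .5018 -.1445 .089
python3 -m pendant '[[0,0,0,0,0,0,-1],[0,0,0,0,0,0,-1],[0,0,0,0,0,0,-1],[0,0,0,0,0,0,-1],[0,0,0,0,0,0,-1],[0,0,0,0,0,0,-1],[0,0,0,0,0,0,-1],[0,0,0,0,0,0,-1]]' 60
python3 go.py .5018 -.1445 .089
```

```text
t: 4.15
position: [0.5025, -0.1459, 0.0905]
ee_rot: [3.14, -0.0, 1.315]
ft_force: [0.4, -0.1, -0.4]
opening: 0.513
grip_force: 0.0
t 4.15 pos [ 0.5025 -0.1459  0.0905] rot [ 3.14  -0.     1.315] F [ 0.4 -0.1 -0.4] q [-0.03  0.68  0.39  2.   -0.48  0.55  0.45]
shift [ 0.12 -0.11  0.15] shift in target axes [ 0.12 -0.11  0.15] turn [ 0.09 -0.01 -0.03]
t: 4.95
position: [0.5019, -0.146, 0.0898]
ee_rot: [3.141, -0.0, 1.315]
ft_force: [-1.3, 0.4, 5.5]
opening: 0.254
grip_force: 60.0
t 4.95 pos [ 0.5019 -0.146   0.0898] rot [ 3.141 -0.     1.315] F [-1.3  0.4  5.5] q [-0.03  0.69  0.39  2.   -0.48  0.55  0.45]
shift [ 0.15 -0.05  0.08] shift in target axes [ 0.15 -0.05  0.08] turn [ 0.01 -0.02 -0.06]
```

Run:
```python
from h import *; from rig import snapshot,arm
d=snapshot("side"); cv2.imwrite("pics/s2.png",cv2.resize(d["img"][200:310,190:300,::-1],None,fx=5,fy=5,interpolation=cv2.INTER_CUBIC))
print(arm.read_state()["opening"],arm.read_state()["ft_force"])
```

```text
0.25269024736369883 [-2.16561813  0.7861419   5.18003437]
```

View pics/s2.png

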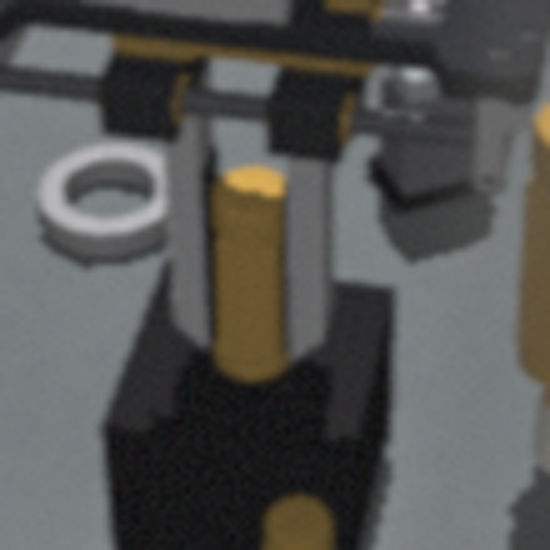

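The drift is between the fingers, but the opening reads about 24 mm rather than 20. I'll lift, then check the hold and the foot length from the side.

```bash
python3 -m pendant '[[0,0,-0.3,0,0,0,-1],[0,0,-1,0,0,0,-1],[0,0,-1.7,0,0,0,-1],[0,0,-2,0,0,0,-1],[0,0,-2,0,0,0,-1],[0,0,-2,0,0,0,-1],[0,0,-1,0,0,0,-1],[0,0,0,0,0,0,-1]]'
python3 - <<'E'
from h import *; from rig import snapshot,arm
d=snapshot("side"); np.savez("side1.npz",**d)
print(arm.read_state()["opening"],arm.read_state()["ft_force"],arm.read_state()["wrist_torque"])
p=proj(d,[.502,-.146,.15]).astype(int); print(p)
cv2.imwrite("pics/s3.png",cv2.resize(d["img"][p[1]-60:p[1]+60,p[0]-60:p[0]+60,::-1],None,fx=5,fy=5,interpolation=cv2.INTER_CUBIC))
E
```

```text
t: 5.8
position: [0.5026, -0.1463, 0.1907]
ee_rot: [3.139, -0.0, 1.315]
ft_force: [-0.3, 0.1, -4.4]
opening: 0.253
grip_force: 60.0
0.25491056637044895 [ 0.31305675 -0.99032898 -4.0612265 ] [-0.02935374  0.06654209  0.02148159]
[240 227]
```

View pics/s3.png

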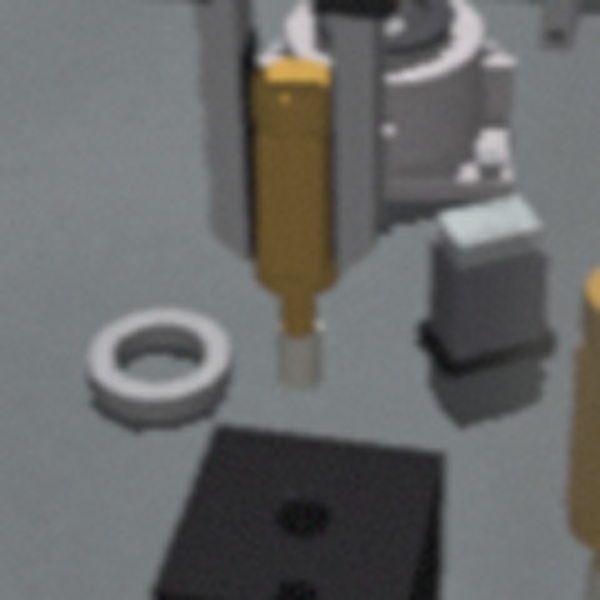

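The drift hangs in the grip with its foot visible from (297,290) to (299,385) in the crop. The stand hole is empty at (302,517). Now I'll work out the foot length and lean.

Run:
```python
from h import *
d=dict(np.load("side1.npz")); K,R,t=d["intrinsics"],d["R"],d["t"]; C=-R.T@t
def ray(u,v): r=R.T@np.linalg.inv(K)@np.array([u,v,1]); return r
img=d["img"].astype(int); o=np.array([180,167])
for nm,c,y in(("foot bottom front",(299,386),-.153),("foot ctr",(299,360),-.153),("collar low front",(296,293),-.159),("head ctr",(293,72),-.146),("hole",(302,517),-.1445)):
    u,v=o+np.array(c)/5; r=ray(u,v); X=C+r*(y-C[1])/r[1]; print(nm,X.round(4))
W=cloud(d)
for a,b in((.115,.128),(.13,.142),(.142,.152),(.16,.165),(.17,.22),(.222,.235)):
    Q=W[box(W,(.502,-.146),.0225,a,b)]; col=d["img"][box(W,(.502,-.146),.0225,a,b)].astype(int)
    m=(col[:,0]-col[:,2]>40)|(b<.14)
    Q=Q[m]; print(a,b,len(Q),np.percentile(Q,[3,50,97],axis=0).round(4).tolist() if len(Q) else "")
Q=W[box(W,(.502,-.146),.0225,.1,.16)]; print("minz",np.sort(Q[:,2])[:10].round(4))
```

```text
foot bottom front [ 0.5007 -0.153   0.1234]
foot ctr [ 0.501  -0.153   0.1337]
collar low front [ 0.5007 -0.159   0.1643]
head ctr [ 0.5021 -0.146   0.2325]
hole [ 0.5003 -0.1445  0.06  ]
0.115 0.128 29 [[0.4951, -0.1528, 0.1218], [0.5011, -0.1506, 0.1253], [0.5074, -0.1468, 0.1274]]
0.13 0.142 0 
0.142 0.152 25 [[0.4972, -0.1513, 0.1428], [0.5003, -0.1498, 0.1474], [0.5034, -0.1481, 0.1511]]
0.16 0.165 18 [[0.4933, -0.1582, 0.1613], [0.5005, -0.1563, 0.1639], [0.5086, -0.153, 0.1649]]
0.17 0.22 372 [[0.4906, -0.1575, 0.1718], [0.4996, -0.1547, 0.1952], [0.5087, -0.1484, 0.2181]]
0.222 0.235 184 [[0.4914, -0.1581, 0.2225], [0.5012, -0.1517, 0.2307], [0.5099, -0.1369, 0.232]]
minz [0.1214 0.1219 0.1226 0.1226 0.1226 0.1229 0.123  0.123  0.1237 0.124 ]
```

```bash
cat > cup.py <<'E'
import sys; from h import *
C=np.array([.547,.1667])
def fit(Q,c=C):
    A=np.c_[Q[:,:2]-c,np.ones(len(Q))]; m=np.ones(len(Q),bool)
    for _ in range(4):
        p=np.linalg.lstsq(A[m],Q[m,2],rcond=None)[0]; r=Q[:,2]-A@p; m=np.abs(r)<2.5*r[m].std()
    return p,m.sum()
def cup(d):
    W=cloud(d); rho=np.hypot(W[...,0]-C[0],W[...,1]-C[1])
    bf,nb=fit(W[(rho>.034)&(rho<.042)&(W[...,2]>.05)&(W[...,2]<.0585)])
    fl,nf=fit(W[(rho>.0215)&(rho<.0305)&(W[...,2]>.054)&(W[...,2]<.072)])
    g=np.degrees(fl[:2]-bf[:2]); print("n",nb,nf,"face z",bf[2].round(4),"flange top above face mm",((fl[2]-bf[2])*1000).round(2),"tilt deg",np.hypot(*g).round(2),"high side azim deg",np.degrees(np.arctan2(g[1],g[0])).round(0),"face slopes",np.degrees(bf[:2]).round(2))
if __name__=="__main__":
    if len(sys.argv)>1: d=dict(np.load(sys.argv[1]))
    else:
        from rig import snapshot; d=snapshot("top")
    cup(d)
E
python3 cup.py top0.npz; python3 cup.py side0.npz; python3 go.py .573 .1667 .165
```

```text
n 656 509 face z 0.0543 flange top above face mm 10.06 tilt deg 0.23 high side azim deg -58.0 face slopes [0.25 0.08]
n 150 247 face z 0.0559 flange top above face mm 6.53 tilt deg 1.36 high side azim deg 54.0 face slopes [-0.01  0.24]
t 5.85 pos [ 0.5019 -0.1459  0.1896] rot [ 3.141 -0.     1.315] F [ 0.3 -1.  -4.1] q [-0.11  0.54  0.51  1.92 -0.37  0.77  0.35]
shift [32.04 -1.02  2.47] shift in target axes [32.04 -1.    2.46] turn [ 0.03 -0.01 -0.03]
```

```bash
python3 -m pendant '[[2,-0.1,0,0,0,0,-1],[4.2,-0.1,0,0,0,0,-1],[4.6,-0.1,0,0,0,0,-1],[4.6,-0.1,0,0,0,0,-1],[4.6,-0.1,0,0,0,0,-1],[4.6,-0.1,0,0,0,0,-1],[4.2,-0.1,0,0,0,0,-1],[2.4,-0.1,0,0,0,0,-1]]'
python3 go.py .5719 .1591 .150
```

```text
t: 6.65
position: [0.5723, 0.1629, 0.1875]
ee_rot: [-3.139, -0.001, 1.32]
ft_force: [0.1, 0.1, -4.3]
opening: 0.254
grip_force: 60.0
t 6.65 pos [0.5723 0.1629 0.1875] rot [-3.139e+00 -1.000e-03  1.320e+00] F [ 0.1  0.1 -4.3] q [-0.65  0.65  0.53  1.72 -0.41  0.88 -0.2 ]
shift [-0.38  0.07  3.75] shift in target axes [-0.38  0.06  3.75] turn [-0.17 -0.04  0.24]
```

```bash
python3 -m pendant '[[-0.1,0,1.2,0,0,0,-1],[0,0,1.2,0,0,0,-1],[0,0,1.0,0,0,0,-1],[0,0,0.3,0,0,0,-1],[0,0,0,0,0,0,-1],[0,0,0,0,0,0,-1],[0,0,0,0,0,0,-1],[0,0,0,0,0,0,-1]]'
python3 go.py .5719 .1591 .134
python3 - <<'E'
from h import *; from rig import snapshot
d=snapshot("side"); np.savez("side2.npz",**d); p=proj(d,[.56,.165,.08]).astype(int); print(p)
cv2.imwrite("pics/s4.png",cv2.resize(d["img"][p[1]-50:p[1]+50,p[0]-50:p[0]+50,::-1],None,fx=6,fy=6,interpolation=cv2.INTER_CUBIC))
E
```

```text
t: 7.45
position: [0.5731, 0.1568, 0.153]
ee_rot: [3.141, -0.001, 1.315]
ft_force: [-0.5, 0.3, -2.8]
opening: 0.254
grip_force: 60.0
t 7.45 pos [0.5731 0.1568 0.153 ] rot [ 3.141e+00 -1.000e-03  1.315e+00] F [-0.5  0.3 -2.8] q [-0.62  0.69  0.5   1.76 -0.44  0.81 -0.16]
shift [ 0.19 -0.18  1.9 ] shift in target axes [ 0.19 -0.17  1.9 ] turn [ 0.04 -0.03 -0.06]
[263 162]
```

View pics/s4.png

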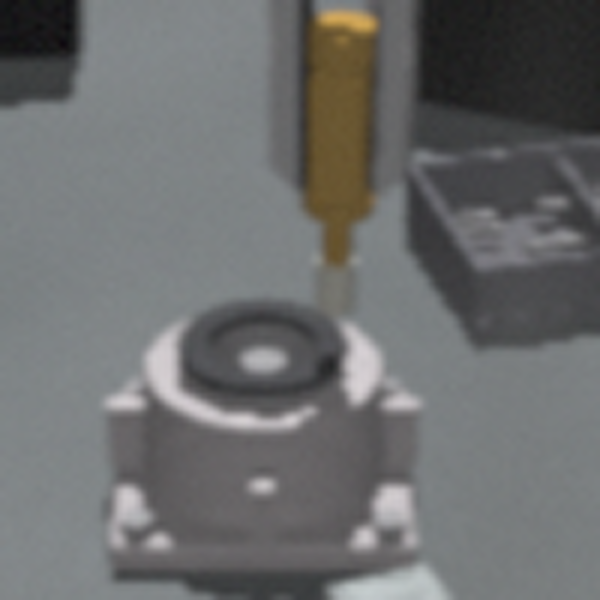

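The foot at (337,310) in the crop hangs just above the right part of the flange, and the drift is upright. Now down to contact.

```bash
python3 -m pendant '[[0.15,-0.12,0.5,0,0,0,-1],[0,0,0.6,0,0,0,-1],[0,0,0.3,0,0,0,-1],[0,0,0.1,0,0,0,-1],[0,0,0,0,0,0,-1],[0,0,0,0,0,0,-1],[0,0,0,0,0,0,-1],[0,0,0,0,0,0,-1]]'
python3 -m pendant '[[0,0,0.1,0,0,0,-1],[0,0,0.1,0,0,0,-1],[0,0,0.1,0,0,0,-1],[0,0,0.05,0,0,0,-1],[0,0,0.05,0,0,0,-1],[0,0,0,0,0,0,-1],[0,0,0,0,0,0,-1],[0,0,0,0,0,0,-1]]'
python3 go.py .5719 .1591 .134
```

```text
t: 8.3
position: [0.5721, 0.1587, 0.1376]
ee_rot: [3.141, -0.0, 1.315]
ft_force: [-0.1, -0.9, -3.5]
opening: 0.249
grip_force: 60.0
t: 9.1
position: [0.5724, 0.1586, 0.1338]
ee_rot: [3.141, -0.0, 1.315]
ft_force: [-0.6, 0.1, 3.7]
opening: 0.25
grip_force: 60.0
t 9.1 pos [0.5724 0.1586 0.1338] rot [ 3.141 -0.     1.315] F [-0.6  0.1  3.7] q [-0.62  0.71  0.49  1.78 -0.45  0.77 -0.15]
shift [ 0.03 -0.06 -0.02] shift in target axes [ 0.03 -0.06 -0.02] turn [ 0.05 -0.02 -0.05]
```

```bash
python3 -m pendant '[[0,0,0.03,0,0,0,-1],[0,0,0.03,0,0,0,-1],[0,0,0.02,0,0,0,-1],[0,0,0.02,0,0,0,-1],[0,0,0,0,0,0,-1],[0,0,0,0,0,0,-1],[0,0,0,0,0,0,-1],[0,0,0,0,0,0,-1]]'; python3 cup.py
```

```text
t: 9.9
position: [0.5723, 0.1585, 0.1326]
ee_rot: [3.141, -0.0, 1.315]
ft_force: [0.7, -0.1, 4.7]
opening: 0.254
grip_force: 60.0
n 384 314 face z 0.0543 flange top above face mm 9.2 tilt deg 2.91 high side azim deg 174.0 face slopes [-0.23 -0.33]
```

```bash
python3 -m pendant '[[0,0,-0.8,0,0,0,-1],[0,-2.6,-0.2,0,0,0,-1],[0,-2.6,0,0,0,0,-1],[0,0,0,0,0,0,-1],[0,0,0.3,0,0,0,-1],[0,0,0.2,0,0,0,-1],[0,0,0.1,0,0,0,-1],[0,0,0,0,0,0,-1]]'
python3 -m pendant '[[0,0,0.05,0,0,0,-1],[0,0,0.05,0,0,0,-1],[0,0,0.05,0,0,0,-1],[0,0,0.05,0,0,0,-1],[0,0,0.05,0,0,0,-1],[0,0,0,0,0,0,-1],[0,0,0,0,0,0,-1],[0,0,0,0,0,0,-1]]'; python3 cup.py;python3 go.py .5467 .1656 .134
```

```text
t: 10.75
position: [0.522, 0.1713, 0.1361]
ee_rot: [-3.141, 0.001, 1.315]
ft_force: [-0.7, 0.1, -4.3]
opening: 0.252
grip_force: 60.0
t: 11.55
position: [0.5223, 0.1721, 0.1349]
ee_rot: [3.14, -0.001, 1.315]
ft_force: [-1.4, -1.0, 5.3]
opening: 0.255
grip_force: 60.0
n 398 268 face z 0.0543 flange top above face mm 9.05 tilt deg 2.59 high side azim deg 168.0 face slopes [-0.05 -0.14]
t 11.6 pos [0.5223 0.172  0.135 ] rot [ 3.140e+00 -1.000e-03  1.315e+00] F [-1.8 -0.2  5.6] q [-0.68  0.66  0.49  1.9  -0.46  0.7  -0.18]
shift [-0.01  2.52  0.1 ] shift in target axes [-0.01  2.52  0.1 ] turn [ 0.07 -0.08 -0.05]
```

```bash
python3 -m pendant '[[0,0,0.05,0,0,0,-1],[0,0,0.05,0,0,0,-1],[0,0,0.05,0,0,0,-1],[0,0,0.03,0,0,0,-1],[0,0,0.02,0,0,0,-1],[0,0,0,0,0,0,-1],[0,0,0,0,0,0,-1],[0,0,0,0,0,0,-1]]'; python3 cup.py
```

```text
t: 12.4
position: [0.5222, 0.1724, 0.1332]
ee_rot: [3.141, -0.002, 1.315]
ft_force: [-1.7, 0.3, 7.4]
opening: 0.251
grip_force: 60.0
n 389 271 face z 0.0543 flange top above face mm 8.57 tilt deg 2.84 high side azim deg -127.0 face slopes [-0.17 -0.31]
```

```bash
python3 -m pendant '[[0,0,-0.8,0,0,0,-1],[-1.3,1.3,-0.2,0,0,0,-1],[-1.3,1.3,0,0,0,0,-1],[0,0,0,0,0,0,-1],[0,0,0.2,0,0,0,-1],[0,0,0.2,0,0,0,-1],[0,0,0,0,0,0,-1],[0,0,0,0,0,0,-1]]'; python3 cup.py; python3 go.py .5467 .1656 .134
```

```text
t: 13.25
position: [0.5398, 0.1408, 0.1377]
ee_rot: [-3.141, 0.0, 1.316]
ft_force: [-0.2, -0.7, -3.8]
opening: 0.251
grip_force: 60.0
n 219 24 face z 0.054 flange top above face mm 6.79 tilt deg 5.85 high side azim deg -99.0 face slopes [ 0.08 -0.69]
t 13.3 pos [0.5399 0.1406 0.1378] rot [-3.141 -0.     1.316] F [ 0.4  0.6 -3.7] q [-0.61  0.66  0.49  1.87 -0.45  0.72 -0.13]
shift [2.59 0.02 0.38] shift in target axes [2.59 0.02 0.38] turn [-0.03 -0.   -0.  ]
```

```bash
python3 -m pendant '[[0,0,0.1,0,0,0,-1],[0,0,0.1,0,0,0,-1],[0,0,0.05,0,0,0,-1],[0,0,0.05,0,0,0,-1],[0,0,0.05,0,0,0,-1],[0,0,0,0,0,0,-1],[0,0,0,0,0,0,-1],[0,0,0,0,0,0,-1]]'
python3 - <<'E'
from cup import *; from rig import snapshot
cup(snapshot("side"))
E
```

```text
t: 14.1
position: [0.5405, 0.1402, 0.1349]
ee_rot: [3.141, -0.001, 1.315]
ft_force: [-2.0, 0.4, 4.6]
opening: 0.256
grip_force: 60.0
n 158 199 face z 0.056 flange top above face mm 5.67 tilt deg 0.66 high side azim deg 177.0 face slopes [-0.15  0.51]
```

```bash
python3 -m pendant '[[0,0,0.05,0,0,0,-1],[0,0,0.05,0,0,0,-1],[0,0,0.05,0,0,0,-1],[0,0,0.05,0,0,0,-1],[0,0,0,0,0,0,-1],[0,0,0,0,0,0,-1],[0,0,0,0,0,0,-1],[0,0,0,0,0,0,-1]]'
python3 - <<'E'
from cup import *; from rig import snapshot
cup(snapshot("side"))
d=snapshot("top"); cup(d); p=proj(d,[.547,.167,.06]).astype(int)
cv2.imwrite("pics/t5.png",cv2.resize(d["img"][p[1]-50:p[1]+50,p[0]-50:p[0]+50,::-1],None,fx=6,fy=6,interpolation=cv2.INTER_CUBIC))
E
```

```text
t: 14.95
position: [0.5404, 0.14, 0.1326]
ee_rot: [3.141, -0.0, 1.315]
ft_force: [-1.4, 0.3, 4.4]
opening: 0.253
grip_force: 60.0
n 152 182 face z 0.0561 flange top above face mm 5.42 tilt deg 0.88 high side azim deg 33.0 face slopes [-0.12  0.67]
n 203 13 face z 0.054 flange top above face mm 16.35 tilt deg 20.89 high side azim deg 76.0 face slopes [-0.6  -0.67]
```

View pics/t5.png

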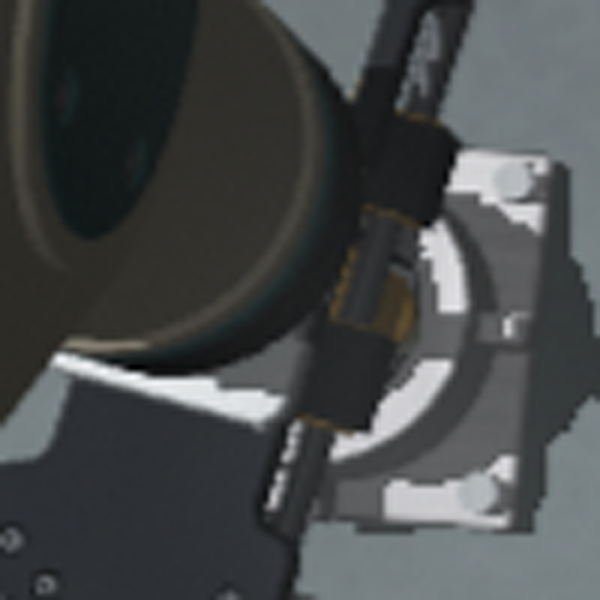

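The arm hides the cup from the top camera here, so I'll go by foot-contact heights and the side camera. Next is the opposite spot, C.

```bash
python3 -m pendant '[[0,0,-0.8,0,0,0,-1],[2.6,0,-0.2,0,0,0,-1],[2.6,0,0,0,0,0,-1],[0,0,0.1,0,0,0,-1],[0,0,0.3,0,0,0,-1],[0,0,0.1,0,0,0,-1],[0,0,0.1,0,0,0,-1],[0,0,0,0,0,0,-1]]'
python3 -m pendant '[[0,0,0.05,0,0,0,-1],[0,0,0.05,0,0,0,-1],[0,0,0.05,0,0,0,-1],[0,0,0.05,0,0,0,-1],[0,0,0,0,0,0,-1],[0,0,0,0,0,0,-1],[0,0,0,0,0,0,-1],[0,0,0,0,0,0,-1]]'
python3 - <<'E'
from cup import *; import cup as cm; from rig import snapshot
cup(snapshot("top")); d=snapshot("side"); np.savez("side3.npz",**d)
cm.C[:]=[.546,.165]
def c2(d):
    W=cloud(d); g=d["img"].mean(-1); rho=np.hypot(W[...,0]-cm.C[0],W[...,1]-cm.C[1])
    m=(rho>.0225)&(rho<.0305)&(W[...,2]>.056)&(W[...,2]<.071); print(np.percentile(g[m],[10,50,90]))
    m&=g<110; fl,n=cm.fit(W[m],cm.C); s=np.degrees(fl[:2]); print(n,(fl[2]*1000).round(2),s.round(2))
for f in("side0","side2","side3"): c2(dict(np.load(f+".npz")))
E
```

```text
t: 15.85
position: [0.5532, 0.1893, 0.1363]
ee_rot: [-3.141, 0.001, 1.314]
ft_force: [-0.3, 0.2, -3.2]
opening: 0.252
grip_force: 60.0
t: 16.65
position: [0.5534, 0.1904, 0.1345]
ee_rot: [3.142, -0.0, 1.315]
ft_force: [0.1, -1.0, -2.0]
opening: 0.254
grip_force: 60.0
n 559 472 face z 0.0545 flange top above face mm 7.0 tilt deg 0.69 high side azim deg -37.0 face slopes [0.12 0.04]
[61.13333333 78.33333333 93.96666667]
212 63.52 [0.63 0.24]
[61.33333333 82.66666667 96.73333333]
217 63.52 [ 0.92 -0.07]
[ 44.33333333  75.         105.96666667]
171 61.9 [-0.1  -0.04]
```

```bash
python3 -m pendant '[[0,0,0.05,0,0,0,-1],[0,0,0.05,0,0,0,-1],[0,0,0.05,0,0,0,-1],[0,0,0.03,0,0,0,-1],[0,0,0,0,0,0,-1],[0,0,0,0,0,0,-1],[0,0,0,0,0,0,-1],[0,0,0,0,0,0,-1]]'
python3 - <<'E'
from cup import *; from rig import snapshot
d=snapshot("top"); np.savez("top1.npz",**d); cup(d); p=proj(d,[.547,.167,.06]).astype(int)
cv2.imwrite("pics/t6.png",cv2.resize(d["img"][p[1]-50:p[1]+50,p[0]-50:p[0]+50,::-1],None,fx=6,fy=6,interpolation=cv2.INTER_CUBIC))
E
```

```text
t: 17.55
position: [0.5534, 0.1904, 0.1327]
ee_rot: [3.142, -0.0, 1.315]
ft_force: [-0.1, 0.3, -3.0]
opening: 0.253
grip_force: 60.0
n 563 464 face z 0.0545 flange top above face mm 7.08 tilt deg 0.88 high side azim deg -59.0 face slopes [ 0.03 -0.11]
```

View pics/t6.png

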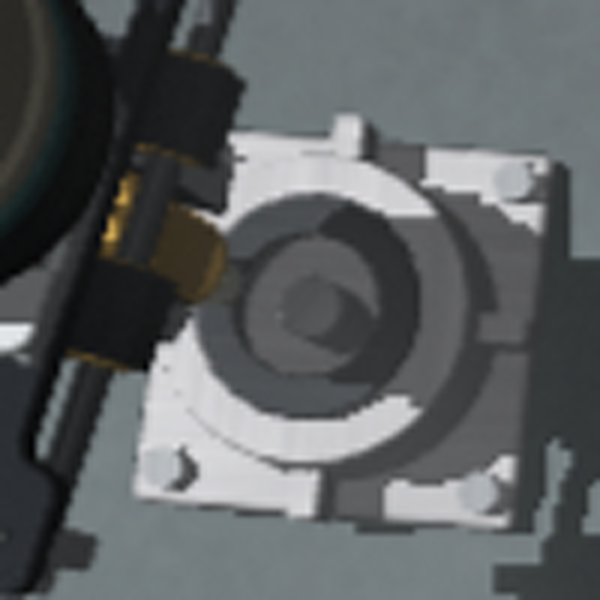

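The foot at (228,280) is over the left rim of the flange, whose centre is at (308,305). It isn't touching yet. The cup is about 2 mm from home, tipped 0.9°.

```bash
python3 -m pendant '[[0,0,0.05,0,0,0,-1],[0,0,0.05,0,0,0,-1],[0,0,0.05,0,0,0,-1],[0,0,0.05,0,0,0,-1],[0,0,0.03,0,0,0,-1],[0,0,0,0,0,0,-1],[0,0,0,0,0,0,-1],[0,0,0,0,0,0,-1]]'; python3 cup.py
```

```text
t: 18.4
position: [0.5539, 0.1907, 0.1315]
ee_rot: [3.141, -0.001, 1.315]
ft_force: [-2.5, 0.1, 5.2]
opening: 0.254
grip_force: 60.0
n 560 463 face z 0.0544 flange top above face mm 6.95 tilt deg 1.73 high side azim deg -46.0 face slopes [-0.26 -0.08]
```

```bash
python3 -m pendant '[[0,0,-0.7,0,0,0,-1],[-1.3,1.3,-0.1,0,0,0,-1],[-1.3,1.3,0,0,0,0,-1],[0,0,0.1,0,0,0,-1],[0,0,0.2,0,0,0,-1],[0,0,0.1,0,0,0,-1],[0,0,0.1,0,0,0,-1],[0,0,0,0,0,0,-1]]'
python3 -m pendant '[[0,0,0.06,0,0,0,-1],[0,0,0.06,0,0,0,-1],[0,0,0.05,0,0,0,-1],[0,0,0.05,0,0,0,-1],[0,0,0.04,0,0,0,-1],[0,0,0.04,0,0,0,-1],[0,0,0,0,0,0,-1],[0,0,0,0,0,0,-1]]'; python3 cup.py
```

```text
t: 19.25
position: [0.5715, 0.1596, 0.1331]
ee_rot: [-3.141, -0.0, 1.316]
ft_force: [0.1, -0.3, -3.0]
opening: 0.256
grip_force: 60.0
t: 20.05
position: [0.5723, 0.1586, 0.1305]
ee_rot: [3.141, -0.0, 1.315]
ft_force: [-0.9, 0.1, 3.8]
opening: 0.251
grip_force: 60.0
n 378 299 face z 0.0546 flange top above face mm 6.22 tilt deg 3.07 high side azim deg -149.0 face slopes [0.27 0.44]
```

```bash
python3 -m pendant '[[0,0,-0.7,0,0,0,-1],[-0.9,-2.2,-0.1,0,0,0,-1],[-0.95,-2.2,0,0,0,0,-1],[0,0,0.1,0,0,0,-1],[0,0,0.1,0,0,0,-1],[0,0,0.1,0,0,0,-1],[0,0,0.05,0,0,0,-1],[0,0,0.05,0,0,0,-1]]'
python3 -m pendant '[[0,0,0.06,0,0,0,-1],[0,0,0.06,0,0,0,-1],[0,0,0.05,0,0,0,-1],[0,0,0.05,0,0,0,-1],[0,0,0.04,0,0,0,-1],[0,0,0,0,0,0,-1],[0,0,0,0,0,0,-1],[0,0,0,0,0,0,-1]]'; python3 cup.py;python3 go.py .5467 .1656 .134
```

```text
t: 20.9
position: [0.5253, 0.1518, 0.1342]
ee_rot: [3.141, 0.0, 1.315]
ft_force: [-0.9, -0.9, -3.2]
opening: 0.253
grip_force: 60.0
t: 21.7
position: [0.5251, 0.1519, 0.1321]
ee_rot: [3.141, -0.0, 1.315]
ft_force: [-0.4, 0.4, 4.6]
opening: 0.256
grip_force: 60.0
n 253 108 face z 0.054 flange top above face mm 7.05 tilt deg 1.51 high side azim deg 144.0 face slopes [-0.32 -0.51]
t 21.75 pos [0.5251 0.1519 0.132 ] rot [ 3.141 -0.     1.315] F [-0.9 -0.5  5.2] q [-0.64  0.66  0.48  1.91 -0.46  0.69 -0.14]
shift [ 1.87  1.75 -0.2 ] shift in target axes [ 1.87  1.75 -0.2 ] turn [ 0.04 -0.02 -0.05]
```

```bash
python3 -m pendant '[[0,0,0.05,0,0,0,-1],[0,0,0.05,0,0,0,-1],[0,0,0.05,0,0,0,-1],[0,0,0,0,0,0,-1],[0,0,0,0,0,0,-1],[0,0,0,0,0,0,-1],[0,0,0,0,0,0,-1],[0,0,0,0,0,0,-1]]'
python3 -m pendant '[[0,0,-0.7,0,0,0,-1],[2.2,0.9,-0.1,0,0,0,-1],[2.25,0.9,0,0,0,0,-1],[0,0,0.1,0,0,0,-1],[0,0,0.2,0,0,0,-1],[0,0,0.1,0,0,0,-1],[0,0,0,0,0,0,-1],[0,0,0,0,0,0,-1]]';  python3 cup.py
```

```text
t: 22.55
position: [0.5249, 0.1517, 0.1305]
ee_rot: [3.141, -0.0, 1.315]
ft_force: [-1.6, -0.1, 5.6]
opening: 0.254
grip_force: 60.0
t: 23.35
position: [0.5531, 0.1896, 0.1342]
ee_rot: [-3.141, 0.0, 1.314]
ft_force: [0.0, 0.4, -3.4]
opening: 0.256
grip_force: 60.0
n 556 466 face z 0.0545 flange top above face mm 5.38 tilt deg 1.53 high side azim deg 117.0 face slopes [0.09 0.06]
```

```bash
python3 -m pendant '[[-0.65,-1.73,0,0,0,0,-1],[0,0,0,0,0,0,-1],[0,0,0.1,0,0,0,-1],[0,0,0.1,0,0,0,-1],[0,0,0.06,0,0,0,-1],[0,0,0.06,0,0,0,-1],[0,0,0.05,0,0,0,-1],[0,0,0.05,0,0,0,-1]]'
python3 -m pendant '[[0,0,0.05,0,0,0,-1],[0,0,0.05,0,0,0,-1],[0,0,0,0,0,0,-1],[0,0,0,0,0,0,-1],[0,0,0,0,0,0,-1],[0,0,0,0,0,0,-1],[0,0,0,0,0,0,-1],[0,0,0,0,0,0,-1]]'; python3 cup.py
```

```text
t: 24.2
position: [0.5358, 0.1885, 0.1307]
ee_rot: [3.14, -0.001, 1.315]
ft_force: [-1.4, -0.0, 4.7]
opening: 0.252
grip_force: 60.0
t: 25.0
position: [0.5358, 0.1887, 0.1298]
ee_rot: [3.14, -0.001, 1.315]
ft_force: [-0.8, -0.9, 7.6]
opening: 0.251
grip_force: 60.0
n 500 422 face z 0.0545 flange top above face mm 5.05 tilt deg 0.27 high side azim deg -117.0 face slopes [ 0.04 -0.1 ]
```

```bash
python3 -m pendant '[[0,0,0.05,0,0,0,-1],[0,0,0.05,0,0,0,-1],[0,0,0,0,0,0,-1],[0,0,0,0,0,0,-1],[0,0,0,0,0,0,-1],[0,0,0,0,0,0,-1],[0,0,0,0,0,0,-1],[0,0,0,0,0,0,-1]]'; python3 cup.py
```

```text
t: 25.85
position: [0.5361, 0.1889, 0.1296]
ee_rot: [3.14, -0.002, 1.315]
ft_force: [-1.2, 0.8, 12.9]
opening: 0.255
grip_force: 60.0
n 495 416 face z 0.0545 flange top above face mm 5.15 tilt deg 0.34 high side azim deg -77.0 face slopes [0.13 0.07]
```

That spot is home: it stops hard at z 0.1296 under 17 N. I'll go round the rim to the same depth, D first.

```bash
python3 -m pendant '[[0,0,-0.8,0,0,0,-1],[-2.3,0.85,0,0,0,0,-1],[-2.25,0.88,0,0,0,0,-1],[0,0,0.1,0,0,0,-1],[0,0,0.2,0,0,0,-1],[0,0,0.1,0,0,0,-1],[0,0,0.05,0,0,0,-1],[0,0,0.05,0,0,0,-1]]'
python3 -m pendant '[[0,0,0.06,0,0,0,-1],[0,0,0.06,0,0,0,-1],[0,0,0.06,0,0,0,-1],[0,0,0.06,0,0,0,-1],[0,0,0.06,0,0,0,-1],[0,0,0,0,0,0,-1],[0,0,0,0,0,0,-1],[0,0,0,0,0,0,-1]]'
echo A; python3 -m pendant '[[0,0,-0.8,0,0,0,-1],[1.3,1.3,0,0,0,0,-1],[1.3,1.3,0,0,0,0,-1],[0,0,0.1,0,0,0,-1],[0,0,0.2,0,0,0,-1],[0,0,0.1,0,0,0,-1],[0,0,0.05,0,0,0,-1],[0,0,0.05,0,0,0,-1]]'
python3 -m pendant '[[0,0,0.06,0,0,0,-1],[0,0,0.06,0,0,0,-1],[0,0,0.06,0,0,0,-1],[0,0,0.06,0,0,0,-1],[0,0,0.06,0,0,0,-1],[0,0,0,0,0,0,-1],[0,0,0,0,0,0,-1],[0,0,0,0,0,0,-1]]'
```

```text
t: 26.7
position: [0.54, 0.1409, 0.1308]
ee_rot: [-3.141, -0.0, 1.317]
ft_force: [-0.4, -0.1, -4.3]
opening: 0.254
grip_force: 60.0
t: 27.5
position: [0.5408, 0.1405, 0.1297]
ee_rot: [3.141, -0.002, 1.315]
ft_force: [-2.5, 0.5, 11.2]
opening: 0.256
grip_force: 60.0
A
t: 28.3
position: [0.5715, 0.1582, 0.131]
ee_rot: [-3.141, 0.0, 1.315]
ft_force: [0.2, -0.2, -3.0]
opening: 0.254
grip_force: 60.0
t: 29.1
position: [0.5727, 0.1589, 0.1297]
ee_rot: [3.14, -0.002, 1.315]
ft_force: [-1.6, -0.8, 11.1]
opening: 0.253
grip_force: 60.0
```

```bash
echo C; python3 -m pendant '[[0,0,-0.8,0,0,0,-1],[1.3,-1.3,0,0,0,0,-1],[1.3,-1.3,0,0,0,0,-1],[0,0,0.1,0,0,0,-1],[0,0,0.2,0,0,0,-1],[0,0,0.1,0,0,0,-1],[0,0,0.05,0,0,0,-1],[0,0,0.05,0,0,0,-1]]'; python3 cup.py
python3 -m pendant '[[0,0,0.06,0,0,0,-1],[0,0,0.06,0,0,0,-1],[0,0,0.06,0,0,0,-1],[0,0,0.06,0,0,0,-1],[0,0,0.06,0,0,0,-1],[0,0,0,0,0,0,-1],[0,0,0,0,0,0,-1],[0,0,0,0,0,0,-1]]'
echo B; python3 -m pendant '[[0,0,-0.8,0,0,0,-1],[-1.3,-1.3,0,0,0,0,-1],[-1.3,-1.3,0,0,0,0,-1],[0,0,0.1,0,0,0,-1],[0,0,0.2,0,0,0,-1],[0,0,0.1,0,0,0,-1],[0,0,0.05,0,0,0,-1],[0,0,0.05,0,0,0,-1]]'
python3 -m pendant '[[0,0,0.06,0,0,0,-1],[0,0,0.06,0,0,0,-1],[0,0,0.06,0,0,0,-1],[0,0,0.06,0,0,0,-1],[0,0,0.06,0,0,0,-1],[0,0,0,0,0,0,-1],[0,0,0,0,0,0,-1],[0,0,0,0,0,0,-1]]'
```

```text
C
t: 29.9
position: [0.5538, 0.1894, 0.131]
ee_rot: [3.141, 0.0, 1.314]
ft_force: [0.3, -0.4, -2.6]
opening: 0.257
grip_force: 60.0
n 554 461 face z 0.0543 flange top above face mm 4.97 tilt deg 0.07 high side azim deg -174.0 face slopes [-0.02 -0.  ]
t: 30.75
position: [0.5542, 0.1907, 0.1298]
ee_rot: [3.14, -0.002, 1.315]
ft_force: [-1.9, -0.6, 9.1]
opening: 0.252
grip_force: 60.0
B
t: 31.55
position: [0.5221, 0.172, 0.1308]
ee_rot: [3.141, 0.0, 1.316]
ft_force: [-0.5, 0.3, -2.6]
opening: 0.252
grip_force: 60.0
t: 32.35
position: [0.5225, 0.1722, 0.1297]
ee_rot: [3.14, -0.002, 1.315]
ft_force: [-1.8, 0.7, 10.0]
opening: 0.257
grip_force: 60.0
```

All spots stop at 0.1297 ± 0.0001. The top view gives the flange 4.97 mm above the face, tipped 0.07°, so the cup is home. Now I'll carry the drift back over the stand.

```bash
python3 -m pendant '[[0,0,-1.0,0,0,0,-1],[0,0,-2.5,0,0,0,-1],[0,0,-2.5,0,0,0,-1],[-2,0.4,0,0,0,0,-1],[-4,0.8,0,0,0,0,-1],[-4.4,0.8,0,0,0,0,-1],[-4.4,0.8,0,0,0,0,-1],[-4.4,0.8,0,0,0,0,-1]]'
python3 -m pendant '[[-4.4,0.8,0,0,0,0,-1],[-4,0.8,0,0,0,0,-1],[-2.5,0.5,0,0,0,0,-1],[-1.2,0.3,0,0,0,0,-1],[0,0,0,0,0,0,-1],[0,0,0,0,0,0,-1],[0,0,0,0,0,0,-1],[0,0,0,0,0,0,-1]]'
python3 cup.py; python3 go.py .5019 -.1460 .150
python3 - <<'E'
from h import *; from rig import snapshot
d=snapshot("side"); np.savez("side4.npz",**d); p=proj(d,[.502,-.146,.15]).astype(int); print(p)
cv2.imwrite("pics/s7.png",cv2.resize(d["img"][p[1]-60:p[1]+60,p[0]-60:p[0]+60,::-1],None,fx=5,fy=5,interpolation=cv2.INTER_CUBIC))
E
```

```text
t: 33.15
position: [0.5076, -0.0247, 0.1883]
ee_rot: [3.141, 0.0, 1.316]
ft_force: [1.1, -0.4, -3.8]
opening: 0.252
grip_force: 60.0
t: 33.95
position: [0.5009, -0.1443, 0.1879]
ee_rot: [-3.141, -0.001, 1.318]
ft_force: [0.3, 0.4, -3.2]
opening: 0.251
grip_force: 60.0
n 652 513 face z 0.0544 flange top above face mm 4.89 tilt deg 0.16 high side azim deg -17.0 face slopes [-0.03  0.08]
t 34.0 pos [ 0.5008 -0.1447  0.1879] rot [-3.141e+00 -1.000e-03  1.318e+00] F [ 0.   0.6 -3.3] q [-0.12  0.54  0.51  1.92 -0.37  0.77  0.36]
shift [-0.1   0.14  3.79] shift in target axes [-0.1   0.14  3.79] turn [-0.03 -0.03  0.09]
[240 227]
```

View pics/s7.png

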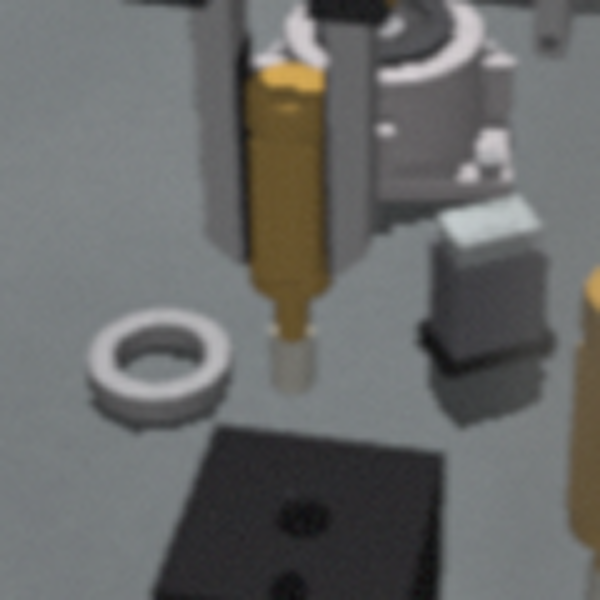

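The drift sits in the grip as before (head (287,80), foot (293,393), still upright), about 1.3 mm off in line with the TCP reading. The cup is flat, now unobstructed. I'll correct and lower.

```bash
python3 -m pendant '[[-0.08,0.12,1.5,0,0,0,-1],[0,0,1.5,0,0,0,-1],[0,0,1.5,0,0,0,-1],[0,0,0.8,0,0,0,-1],[0,0,0,0,0,0,-1],[0,0,0,0,0,0,-1],[0,0,0,0,0,0,-1],[0,0,0,0,0,0,-1]]'
python3 go.py .5019 -.1460 .0905
```

```text
t: 34.85
position: [0.502, -0.1474, 0.1357]
ee_rot: [3.14, -0.0, 1.315]
ft_force: [0.5, 0.0, -2.9]
opening: 0.254
grip_force: 60.0
t 34.85 pos [ 0.502  -0.1474  0.1357] rot [ 3.14  -0.     1.315] F [ 0.5  0.  -2.9] q [-0.07  0.62  0.46  1.97 -0.44  0.65  0.41]
shift [ 0.14 -0.05  4.52] shift in target axes [ 0.14 -0.05  4.52] turn [ 0.07 -0.   -0.05]
```

```bash
python3 -m pendant '[[0.14,-0.05,0,0,0,0,-1],[0,0,0,0,0,0,-1],[0,0,0.4,0,0,0,-1],[0,0,0.4,0,0,0,-1],[0,0,0.4,0,0,0,-1],[0,0,0.2,0,0,0,-1],[0,0,0,0,0,0,-1],[0,0,0,0,0,0,-1]]'
python3 go.py .5019 -.1460 .0905
```

```text
t: 35.65
position: [0.5014, -0.1459, 0.121]
ee_rot: [-3.141, 0.0, 1.315]
ft_force: [-0.2, 0.1, -3.1]
opening: 0.255
grip_force: 60.0
t 35.65 pos [ 0.5014 -0.1459  0.121 ] rot [-3.141  0.     1.315] F [-0.2  0.1 -3.1] q [-0.06  0.64  0.44  1.98 -0.45  0.62  0.42]
shift [0.01 0.05 3.05] shift in target axes [0.01 0.05 3.05] turn [-0.01  0.   -0.06]
```

Free in the hole (foot about 7 mm below the mouth, no side force). Lowering on.

```bash
python3 -m pendant '[[0,0.05,0.5,0,0,0,-1],[0,0,0.6,0,0,0,-1],[0,0,0.6,0,0,0,-1],[0,0,0.5,0,0,0,-1],[0,0,0.3,0,0,0,-1],[0,0,0.1,0,0,0,-1],[0,0,0,0,0,0,-1],[0,0,0,0,0,0,-1]]'
python3 go.py .5019 -.1460 .0898
python3 -m pendant '[[0,0,0.1,0,0,0,-1],[0,0,0.1,0,0,0,-1],[0,0,0.1,0,0,0,-1],[0,0,0.05,0,0,0,-1],[0,0,0.05,0,0,0,-1],[0,0,0,0,0,0,-1],[0,0,0,0,0,0,-1],[0,0,0,0,0,0,-1]]'
python3 go.py .5019 -.1460 .0898
```

```text
t: 36.45
position: [0.502, -0.146, 0.0952]
ee_rot: [3.141, 0.0, 1.315]
ft_force: [-0.6, 0.1, -2.5]
opening: 0.251
grip_force: 60.0
t 36.45 pos [ 0.502  -0.146   0.0952] rot [3.141 0.    1.315] F [-0.6  0.1 -2.5] q [-0.04  0.68  0.4   1.99 -0.48  0.56  0.45]
shift [ 0.   -0.01  0.54] shift in target axes [ 0.   -0.01  0.54] turn [ 0.02  0.   -0.05]
t: 37.25
position: [0.5019, -0.146, 0.0911]
ee_rot: [-3.142, 0.0, 1.315]
ft_force: [0.1, 0.2, -2.8]
opening: 0.252
grip_force: 60.0
t 37.25 pos [ 0.5019 -0.146   0.0911] rot [-3.142  0.     1.315] F [ 0.1  0.2 -2.8] q [-0.03  0.69  0.4   2.   -0.49  0.55  0.45]
shift [-0.    0.    0.13] shift in target axes [-0.    0.    0.13] turn [-0.    0.   -0.05]
```

```bash
python3 -m pendant '[[0,0,0.05,0,0,0,-1],[0,0,0.05,0,0,0,-1],[0,0,0.05,0,0,0,-1],[0,0,0,0,0,0,-1],[0,0,0,0,0,0,-1],[0,0,0,0,0,0,-1],[0,0,0,0,0,0,-1],[0,0,0,0,0,0,-1]]'
```

```text
t: 38.05
position: [0.5019, -0.146, 0.0898]
ee_rot: [3.141, -0.0, 1.315]
ft_force: [-1.5, 1.6, 6.1]
opening: 0.254
grip_force: 60.0
```

Seated, with the same height and force as at the pick. Releasing and retracting.

```bash
python3 -m pendant '[[0,0,-0.1,0,0,0,-0.4],[0,0,0,0,0,0,-0.3],[0,0,0,0,0,0,-0.2],[0,0,0,0,0,0,0],[0,0,0,0,0,0,0.3],[0,0,0,0,0,0,0.3],[0,0,0,0,0,0,0.3],[0,0,0,0,0,0,0.3]]' 
python3 -m pendant '[[0,0,-0.5,0,0,0,0.3],[0,0,-1.5,0,0,0,0.3],[0,0,-2.5,0,0,0,0.3],[0,0,-3,0,0,0,0.3],[0,0,-3,0,0,0,0.3],[0,0,-2,0,0,0,0.3],[0,0,0,0,0,0,0.3],[0,0,0,0,0,0,0.3]]'
python3 - <<'E'
from h import *; from rig import snapshot
d=snapshot("side"); cv2.imwrite("pics/s8.png",d["img"][:,:,::-1]); W=cloud(d)
Q=W[box(W,(.501,-.146),.02,.122,.14)]; print(len(Q),Q.mean(0),np.percentile(Q[:,2],90), cv2.minAreaRect(Q[:,:2].astype(np.float32)*1000))
E
python3 cup.py
```

```text
t: 38.85
position: [0.5019, -0.146, 0.0906]
ee_rot: [-3.142, -0.0, 1.315]
ft_force: [-0.0, 0.8, -0.3]
opening: 0.647
grip_force: 0.0
t: 39.65
position: [0.5018, -0.1457, 0.2155]
ee_rot: [3.141, -0.0, 1.315]
ft_force: [-0.3, -0.0, -0.4]
opening: 0.652
grip_force: 0.0
184 [ 0.50077125 -0.14843312  0.12869687] 0.1309700267245926 ((500.69488525390625, -145.72021484375), (24.02655029296875, 23.41396713256836), 82.41512298583984)
n 656 515 face z 0.0545 flange top above face mm 4.84 tilt deg 0.29 high side azim deg -28.0 face slopes [-0.02 -0.1 ]
```

View pics/s8.png

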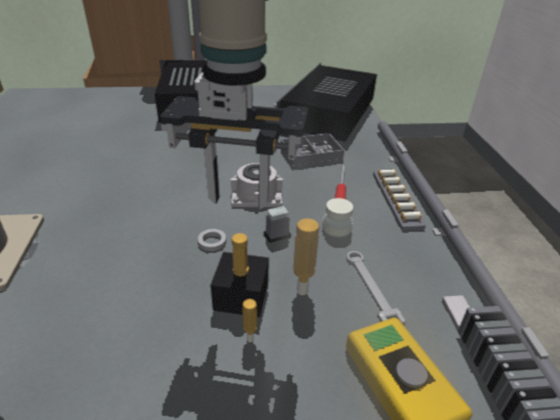

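The drift stands in the stand at (240,255) as at the start, the cup is down, the other things haven't moved, and the gripper is clear. Handing in.

```bash
python3 -c "
from rig import arm; print(arm.close_job())"
```

```text
the job is handed in; nothing more can be done
None
```

The bearing cup is driven home flat on the housing, the drift is back in its stand and released, and the job was handed in at about 40 s; no verdict came back.

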